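# Steady the rocking weighing slab

## Task

The stone slab under the balance rocks at one corner: press down on its corners with a fingertip, one after another, until you find the one that gives way, then push the blue wedge shim beside that corner straight in until it is fully home against the slab's edge. Press that corner once more to check that it is now firm, and move clear. Work by touch alone: lift and carry nothing, do not push in the other three shims, and do not shift the slab, the balance or the things around it.

Things in the scene. Friction and masses are not known exactly. Their poses are not given: they have to be found in the camera images.
- slab: dark grey stone slab, 190 x 250 x 25 mm, 3.2 kg, on a yellow mat; origin: centre of its underside, 16 mm above the bench (top face at 41 mm); x away from the robot, y left, z up; turned up to 12 degrees. It lies loose on four hidden rubber feet, 56 mm (x) and 85 mm (y) from its middle; one (soft_foot in the rules) has gone soft, under a different corner each time: only pressing tells which.
- corner_nl (a point): the near left corner of the slab as the robot sees it (near = robot's side): point on the top face, 20 mm (x) and 13 mm (y) in from the edges, where to press. A sound corner is rigid. The one that rocks starts to sink at about 3 N, is down 5 to 6 mm at about 5 N and comes up again when released; the other three give less than 1 mm.
- corner_nr (a point): the near right corner of the slab as the robot sees it (near = robot's side): point on the top face, 20 mm (x) and 13 mm (y) in from the edges, where to press. A sound corner is rigid. The one that rocks starts to sink at about 3 N, is down 5 to 6 mm at about 5 N and comes up again when released; the other three give less than 1 mm.
- corner_fl (a point): the far left corner of the slab as the robot sees it (near = robot's side): point on the top face, 20 mm (x) and 13 mm (y) in from the edges, where to press. A sound corner is rigid. The one that rocks starts to sink at about 3 N, is down 5 to 6 mm at about 5 N and comes up again when released; the other three give less than 1 mm.
- corner_fr (a point): the far right corner of the slab as the robot sees it (near = robot's side): point on the top face, 20 mm (x) and 13 mm (y) in from the edges, where to press. A sound corner is rigid. The one that rocks starts to sink at about 3 N, is down 5 to 6 mm at about 5 N and comes up again when released; the other three give less than 1 mm.
- shim_nl (a joint): travel in m of the near left blue wedge shim, which lies on the bench under the left (+y) side edge of the slab next to the near left corner, thick end outwards, and slides straight in along the slab's y axis; 0 = pulled out, 0.028 = home, its upright tab against the slab's edge (1 mm short of it, at a stop). Starts at 0 to 0.004. Slides with about 2 N and stays where it is left.
- tab_nl (a point): centre of the outer face of the near left shim's upright tab (tab 26 mm wide along the slab's x, 6 mm thick, 30 mm tall, standing on the bench); push here, towards the slab. This point is 15 mm above the bench, at slab x = -81 mm, and stands 35 mm outside the slab's side edge when the shim is fully out, 7 mm when home.
- shim_nr (a joint): travel in m of the near right blue wedge shim, which lies on the bench under the right (-y) side edge of the slab next to the near right corner, thick end outwards, and slides straight in along the slab's y axis; 0 = pulled out, 0.028 = home, its upright tab against the slab's edge (1 mm short of it, at a stop). Starts at 0 to 0.004. Slides with about 2 N and stays where it is left.
- tab_nr (a point): centre of the outer face of the near right shim's upright tab (tab 26 mm wide along the slab's x, 6 mm thick, 30 mm tall, standing on the bench); push here, towards the slab. This point is 15 mm above the bench, at slab x = -81 mm, and stands 35 mm outside the slab's side edge when the shim is fully out, 7 mm when home.
- shim_fl (a joint): travel in m of the far left blue wedge shim, which lies on the bench under the left (+y) side edge of the slab next to the far left corner, thick end outwards, and slides straight in along the slab's y axis; 0 = pulled out, 0.028 = home, its upright tab against the slab's edge (1 mm short of it, at a stop). Starts at 0 to 0.004. Slides with about 2 N and stays where it is left.
- tab_fl (a point): centre of the outer face of the far left shim's upright tab (tab 26 mm wide along the slab's x, 6 mm thick, 30 mm tall, standing on the bench); push here, towards the slab. This point is 15 mm above the bench, at slab x = +81 mm, and stands 35 mm outside the slab's side edge when the shim is fully out, 7 mm when home.
- shim_fr (a joint): travel in m of the far right blue wedge shim, which lies on the bench under the right (-y) side edge of the slab next to the far right corner, thick end outwards, and slides straight in along the slab's y axis; 0 = pulled out, 0.028 = home, its upright tab against the slab's edge (1 mm short of it, at a stop). Starts at 0 to 0.004. Slides with about 2 N and stays where it is left.
- tab_fr (a point): centre of the outer face of the far right shim's upright tab (tab 26 mm wide along the slab's x, 6 mm thick, 30 mm tall, standing on the bench); push here, towards the slab. This point is 15 mm above the bench, at slab x = +81 mm, and stands 35 mm outside the slab's side edge when the shim is fully out, 7 mm when home.
- balance: white school balance with a steel pan and a small clear dish, 105 x 140 mm, 49 mm tall with the dish, standing loose on the middle of the slab; origin: centre of its underside; leave it alone
- weight: brass 200 g weight with a knob, 28 mm across, 44 mm tall, standing beside the left edge of the slab between the two shims, 75 mm off the edge; origin: centre of its underside; leave it alone
- beaker: small clear plastic beaker, 42 mm across, 58 mm tall, beside the right edge of the slab between the two shims, 75 mm off the edge; origin: centre of its underside; leave it alone
- spoon: steel spoon, 170 mm long, lying on the bench beyond the slab; leave it alone
- glass_jar: empty glass jar, 80 mm across, 130 mm tall, on the left of the bench; origin: centre of its underside; leave it alone
- oil_bottle: amber bottle with red cap, 68 mm across, 240 mm tall, on the left of the bench; origin: centre of its underside; leave it alone
- meas_cylinder: clear measuring cylinder on a blue round base 80 mm across, 194 mm tall, on the right of the bench; origin: centre of its underside; leave it alone
- wash_bottle: white plastic bottle with blue cap, 60 mm across, 150 mm tall, on the right of the bench; origin: centre of its underside; leave it alone

How it is judged:
By the outcome, as a careful person would: the job done as asked, in the order asked, and still so for the second after the job is handed in, with the robot touching nothing.
It also fails if it takes over 67 s, if anything falls off the work surface, if the arm or the gripper's body presses on something with over 40 N, if the wrist force passes 120 N, or if a joint passes its speed limit or range.

## Robot

A 7-joint arm with a two-finger parallel gripper is mounted at the origin on the work surface. World frame = base frame: x ahead of the robot, y to its left, z up, the work surface at z = 0. Lengths are in m, angles in rad, forces in N, time in s.
With the tool pointing down it reaches from about 0.425 to 0.925 m from the base axis. Payload 6.8 kg.
Tool frame: the origin (TCP) lies at the very end of the fingers, on their centre line; the grasp point (between the pads) lies 19 mm behind it; z points along the fingers, y is the direction in which the jaws open and shut (so a half turn about z gives the same grasp; the last joint's range is limited). The gripper opens to 85 mm and grips with 20 to 120 N. Pads are 22 mm wide; open, the fingers measure 114 mm over their backs; the gripper's body (76 mm by 85 mm) begins 54 mm behind the grasp point. The pads swing forward as they close: fully open they stand 13 mm farther back than shut.
Start: joints at [1.104, 0.477, 0.022, 1.555, -0.011, 1.109, -0.083], TCP at [0.237, -0.632, 0.231] pointing down, gripper open.
Joint ranges: [-2.96, 2.96], [-0.34, 2.1], [-1.41, 1.46], [0.24, 2.44], [-1.37, 4.51], [0.17, 1.92], [-2.96, 2.96]. Speed limits (rad/s): [2.39, 2.39, 3.14, 3.14, 3.14, 3.14, 3.14].

## Interface

Orientations are given as a rotation vector (axis times angle).
In Python, from bench import monitor, viewer, job gives the robot as it stands. The module is installed in compiled form; this text tells all that it offers.
- The arm moves only by the tool drive_tool, never from a script. Its argument "commands" is a list of rows, each an object with "linear": the shift along the tool's x, y, z in m, a list of three; "dr": the turn, a rotation vector about the tool's x, y, z in degrees, a list of three; "jaw": the closure, from 0 (fully open) to 1 (shut). A call has 1 to 8 rows; each row shifts and turns the pose as measured when the row begins, along the tool's axes as they then stand; what a row does not reach is not made up. A row lasts 1/8 s, in which the tool goes at most 62.5 mm and 10.7 degrees, less where a joint would pass 70% of its speed; a pose out of reach is approached as far as the arm can. A call is refused whole if a number of a shift passes 0.0625 or a number of a turn 10.7, either way. A call with a gripper value outside its range is refused whole. The fingers move at their own pace and stop on an object; "force" is the grip in N (left out, the last holds). Time passes only in rows, so rows that do not move let the fingers close. It gives the time, the measured TCP pose, the force and the opening at its end, in the units of the state.
- monitor.get_obs(): the state, without advancing time (a new reading comes with each control period).
- viewer.grab_frame(name): name is "side" or "top" or "wrist"; returns the picture (400x640x3 uint8, red, green, blue); there is no depth.
- viewer.calibration(name): a dict with "K" (3x3 intrinsics, pixels), "R" (3x3) and "t" (3): a world point X has camera coordinates R X + t. Camera axes: x right, y down, z forward; pixel columns grow to the right and rows downward; lengths in m; the calibration is good to about 2 mm. A picture is of the moment at which its call begins: read the wrist's pose just before it. calibration takes no time and is no camera call; for the wrist camera it gives the pose at the moment of the call.
- job.hand_in(): hands the job in, once; it reports no verdict.
The state is a dict: "clock": time; "joints": joint angles; "qvel": joint speeds; "tau": joint torques, N m; "tcp_pos": TCP position; "orientation": TCP orientation; "contact_force": force on the tool from outside, world axes, zero at the start; "moment": the same for the moment, N m; "grip_width": finger opening in m.
Only numpy, scipy, OpenCV 4.12 (cv2) and the standard library are available. Lean on these libraries where they do the work, as an engineer would, in place of code of your own. Each camera call takes 0.05 s, during which the arm holds its last target.

## Working session

There is one attempt and no reset: what is moved stays moved. The work goes in short steps, Python scripts to look and compute and a tool call to move; the robot and the scene stay as the last step left them, time stands still between calls to the robot, and variables do not carry over. Pictures are saved under pics/ and viewed, and the job is handed in when it is done.

Besides the shell and the picture viewer there is one more tool, called after "Call:" as name(argument=value, ...) on one line, values as JSON. drive_tool: Moves the arm, as the interface text tells. Its arguments: {"type":"object","properties":{"commands":{"type":"array"},"force":{"type":"number"}},"required":["commands"]}

```bash
mkdir -p pics
python3 - <<'E'
from bench import monitor, viewer
import cv2
print(monitor.get_obs())
for n in ["side","top","wrist"]:
    c=viewer.calibration(n); print(n,c)
    cv2.imwrite(f"pics/{n}0.png",viewer.grab_frame(n)[:,:,::-1])
E
```

```text
{'clock': 0.0, 'joints': array([ 1.10388941,  0.47779875,  0.02233596,  1.55645301, -0.0114869 ,
        1.10927532, -0.08308937]), 'qvel': array([ 0.00072594, -0.00183771, -0.00157095,  0.00170752, -0.00082866,
        0.00049615, -0.00055086]), 'tau': array([-5.14297535e-04, -5.96445680e+01,  1.60787936e+00, -2.81189203e+01,
        1.26033212e-02,  9.27667221e-03, -2.54872288e-05]), 'tcp_pos': array([ 0.23681077, -0.63147102,  0.23032588]), 'orientation': array([-3.08944157e+00, -5.60346499e-01,  7.27034645e-04]), 'contact_force': array([-1.46709981, -0.69435574, -0.5480364 ]), 'moment': array([0.02578293, 0.01958876, 0.03256069]), 'grip_width': 0.08563988961299764}
side {'K': array([[386.87096439,   0.        , 319.83683053],
       [  0.        , 386.87096439, 201.56167752],
       [  0.        ,   0.        ,   1.        ]]), 'R': array([[-0.77701668, -0.62922942, -0.01775976],
       [-0.45446633,  0.58028171, -0.67582061],
       [ 0.43555187, -0.51705267, -0.73685216]]), 't': array([0.46508805, 0.31969195, 0.89074929])}
top {'K': array([[464.9365584 ,   0.        , 322.25388077],
       [  0.        , 464.9365584 , 193.40124709],
       [  0.        ,   0.        ,   1.        ]]), 'R': array([[-0.0223964 , -0.99950144, -0.02225491],
       [-0.99741232,  0.02385963, -0.06781867],
       [ 0.06831586,  0.02067842, -0.99744942]]), 't': array([0.02237946, 0.58539935, 1.378048  ])}
wrist {'K': array([[320.43898753,   0.        , 323.51960353],
       [  0.        , 320.43898753, 202.75280926],
       [  0.        ,   0.        ,   1.        ]]), 'R': array([[ 0.35111617, -0.93632992, -0.00192756],
       [-0.89128365, -0.33485362,  0.30575564],
       [-0.28693361, -0.10563775, -0.95210807]]), 't': array([-0.67538211, -0.04106815,  0.38051337])}
```

View pics/top0.png

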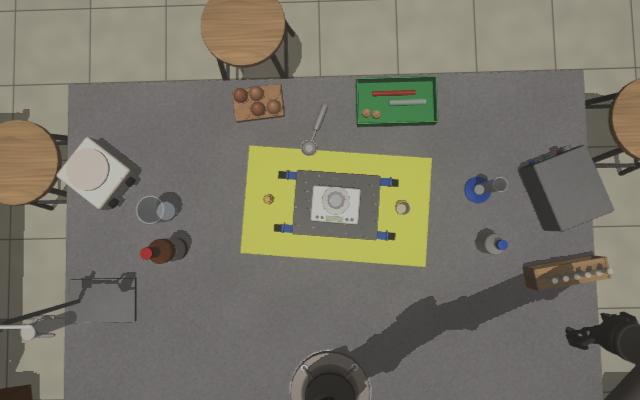

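View pics/side0.png

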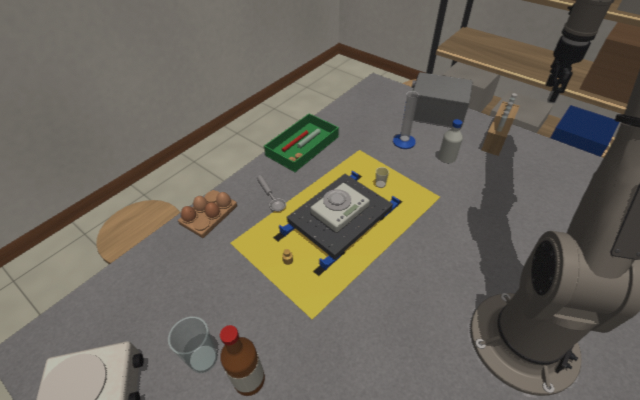

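View pics/wrist0.png

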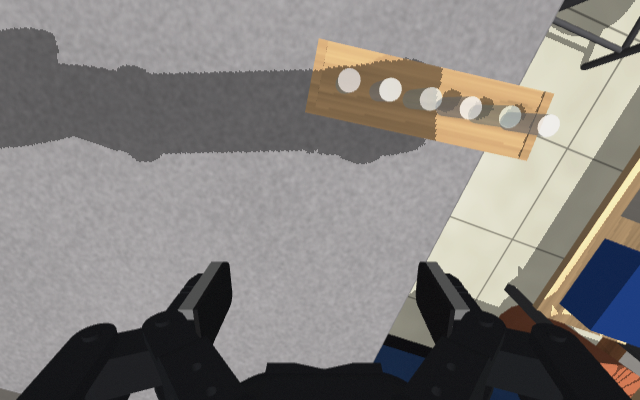

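Run:
```python
import cv2
im=cv2.imread("pics/top0.png")[140:275,235:440]
cv2.imwrite("pics/topz.png",cv2.resize(im,None,fx=3.9,fy=3.9,interpolation=cv2.INTER_CUBIC))
im=cv2.imread("pics/side0.png")[150:300,230:430]
cv2.imwrite("pics/sidez.png",cv2.resize(im,None,fx=4,fy=4,interpolation=cv2.INTER_CUBIC))
```

```text
(no output)
```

View pics/topz.png

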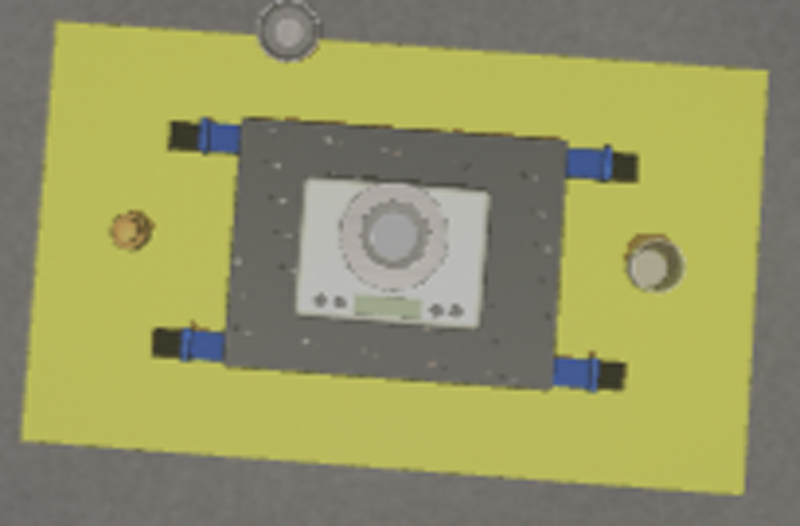

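View pics/sidez.png

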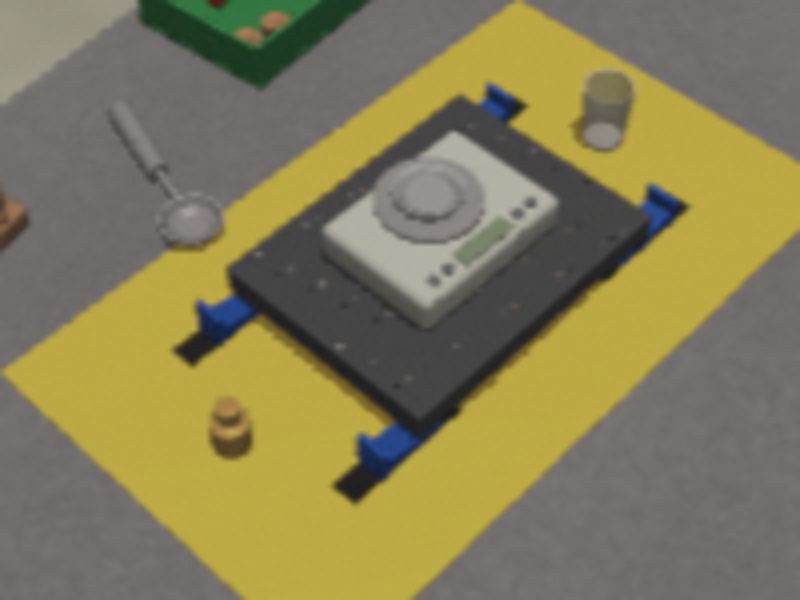

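```bash
cat > h.py <<'E'
import numpy as np, cv2
from bench import viewer
def ray(n,px,z):
    c=viewer.calibration(n); K,R,t=c["K"],c["R"],c["t"]
    d=R.T@np.linalg.solve(K,[px[0],px[1],1]); C=-R.T@t
    return C+d*(z-C[2])/d[2]
def proj(n,X):
    c=viewer.calibration(n); p=c["K"]@(c["R"]@np.asarray(X)+c["t"]); return p[:2]/p[2]
E
python3 - <<'E'
from h import *
im=cv2.imread("pics/top0.png"); S=8
x0,y0=235,140
im=cv2.resize(im[140:275,235:440],None,fx=S,fy=S,interpolation=cv2.INTER_LINEAR)
hsv=cv2.cvtColor(im,cv2.COLOR_BGR2HSV)
yel=cv2.inRange(hsv,(20,90,90),(40,255,255)); blue=cv2.inRange(hsv,(100,110,60),(130,255,255))
m=cv2.bitwise_not(yel|blue)
h,w=m.shape
m=cv2.morphologyEx(m,cv2.MORPH_OPEN,np.ones((60,60)))
n,l,s,c=cv2.connectedComponentsWithStats(m)
i=l[h//2,int((340-235)*S)]; 
mm=(l==i).astype(np.uint8)
cs,_=cv2.findContours(mm,cv2.RETR_EXTERNAL,cv2.CHAIN_APPROX_NONE)
ct=max(cs,key=cv2.contourArea)[:,0,:]
P=np.array([ray("top",((p[0]+.5)/S-.5+x0,(p[1]+.5)/S-.5+y0),0.041)[:2] for p in ct])
r=cv2.minAreaRect((P*1000).astype(np.float32)); print(r, cv2.boxPoints(r))
n,l,s,c=cv2.connectedComponentsWithStats(blue)
for k in range(1,n):
    if s[k,4]>300: print(s[k], ray("top",((c[k][0])/S+x0,c[k][1]/S+y0),0.02))
E
```

```text
((550.3834838867188, -31.337127685546875), (252.84336853027344, 189.87904357910156), 84.51435089111328) [[ 443.79333 -148.10394]
 [ 632.80273 -166.2557 ]
 [ 656.97363   85.42969]
 [ 467.96423  103.58145]]
[ 409  249   79   60 3591] [0.6431887  0.10134677 0.02      ]
[1165  307   90   58 4246] [ 0.61557214 -0.18440944  0.02      ]
[ 374  679   82   55 3777] [0.48315783 0.11771465 0.02      ]
[1137  739   88   57 4113] [ 0.45545816 -0.16813016  0.02      ]
```

```bash
cat >> h.py <<'E'
C=np.array([.5503,-.0314]); a=np.deg2rad(-5.6)
ex=np.array([np.cos(a),np.sin(a)]); ey=np.array([-np.sin(a),np.cos(a)])
def W(x,y,z=None):
    p=C+x*ex+y*ey
    return p if z is None else np.r_[p,z]
corn={n:(sx*.075,sy*.112) for n,sx,sy in [("nr",-1,-1),("nl",-1,1),("fl",1,1),("fr",1,-1)]}
E
python3 - <<'E'
from h import *
for n,(x,y) in corn.items():
    print(n,W(x,y).round(4), "tab", W(np.sign(x)*.081,np.sign(y)*.160).round(4))
for n in ["side","top"]:
    im=cv2.imread(f"pics/{n}0.png"); b=(220,140,450,300)
    S=3.4; im=cv2.resize(im[b[1]:b[3],b[0]:b[2]],None,fx=S,fy=S)
    def dr(X,col):
        p=(proj(n,X)-b[:2]+.5)*S; cv2.circle(im,tuple(int(v) for v in p),3,col,-1)
    for sx in(-1,1):
        for sy in(-1,1):
            dr(W(sx*.095,sy*.125,.041),(0,0,255)); dr(W(sx*.075,sy*.112,.041),(0,255,0))
            dr(W(sx*.081,sy*.160,.015),(255,0,255))
    cv2.imwrite(f"pics/chk_{n}.png",im)
for nm,px in [("cyl",(478,190)),("wash",(491,245))]: print(nm,ray("top",px,0.05),ray("top",px,0))
E
```

```text
nr [ 0.4647 -0.1355] tab [ 0.4541 -0.1827]
nl [0.4866 0.0874] tab [0.4853 0.1357]
fl [0.6359 0.0727] tab [0.6465 0.1199]
fr [ 0.614  -0.1502] tab [ 0.6153 -0.1985]
cyl [ 0.58278718 -0.44716499  0.05      ] [ 0.58617773 -0.46281165  0.        ]
wash [ 0.42220443 -0.47736681  0.05      ] [ 0.41971168 -0.49411998  0.        ]
```

View pics/chk_top.png

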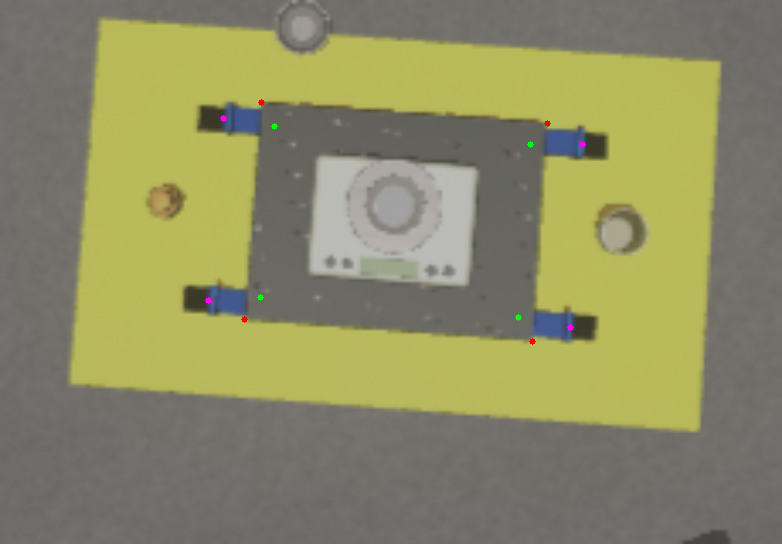

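View pics/chk_side.png

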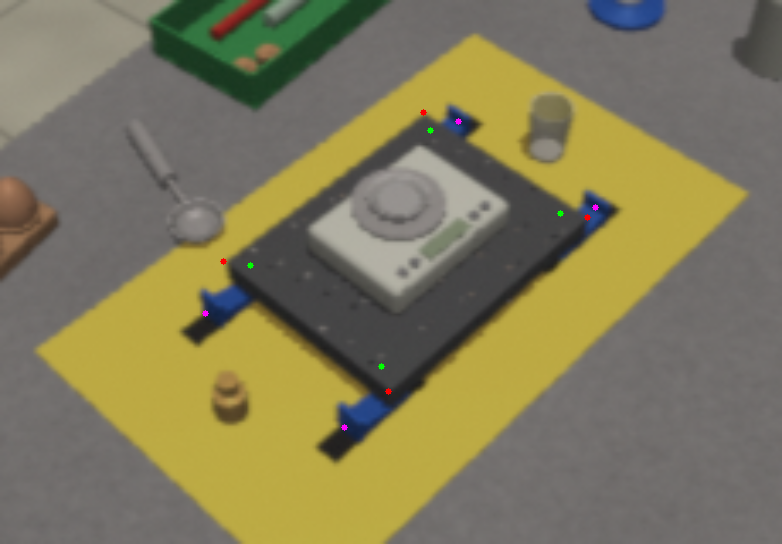

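Call:
drive_tool(commands=[{"linear": [0,0,-0.06],"dr": [0,0,0],"jaw": 1},{"linear": [0.04,-0.04,0],"dr": [0,0,0],"jaw": 1},{"linear": [0.04,-0.04,0],"dr": [0,0,0],"jaw": 1},{"linear": [0.04,-0.04,0],"dr": [0,0,0],"jaw": 1},{"linear": [0.04,-0.04,0],"dr": [0,0,0],"jaw": 1},{"linear": [0.04,-0.04,0],"dr": [0,0,0],"jaw": 1},{"linear": [0.04,-0.04,0],"dr": [0,0,0],"jaw": 1},{"linear": [0.04,-0.04,0],"dr": [0,0,0],"jaw": 1}], force=20)

```text
clock: 1.15
tcp_pos: [0.4029, -0.2643, 0.2905]
orientation: [-3.092, -0.547, 0.003]
contact_force: [1.6, 0.2, 0.2]
grip_width: 0.0002
```

Call:
drive_tool(commands=[{"linear": [0,0,0],"dr": [0,0,-10.6],"jaw": 1},{"linear": [0,0,0],"dr": [0,0,-10.6],"jaw": 1},{"linear": [0,0,0],"dr": [0,0,-10.6],"jaw": 1},{"linear": [0,0,0],"dr": [0,0,-10.6],"jaw": 1},{"linear": [0,0,0],"dr": [0,0,-10.6],"jaw": 1},{"linear": [0,0,0],"dr": [0,0,-10.6],"jaw": 1},{"linear": [0,0,0],"dr": [0,0,0],"jaw": 1}])

```text
clock: 2.02
tcp_pos: [0.4043, -0.2575, 0.2896]
orientation: [-2.319, -2.112, 0.001]
contact_force: [0.4, -0.4, -0.1]
grip_width: -0.0006
```

```bash
sed -i 's/C=np.array(.*; a=/C=np.array([.5495,-.0314]); a=/' h.py
cat >> h.py <<'E'
from scipy.spatial.transform import Rotation as Ro
def delta(X):
    from bench import monitor
    o=monitor.get_obs(); R=Ro.from_rotvec(o["orientation"]).as_matrix()
    # desired tool: x along ey, y along ex, z down
    D=np.column_stack([np.r_[ey,0],np.r_[ex,0],[0,0,-1]])
    print("tcp",o["tcp_pos"].round(4),"t",round(o["clock"],2),"F",o["contact_force"].round(1),"d_tool mm",(R.T@(np.asarray(X)-o["tcp_pos"])*1000).round(1),"dr",Ro.from_matrix(R.T@D).as_rotvec(degrees=True).round(1))
    d=o["tcp_pos"][:2]-C; print("slab xy mm",(d@ex*1000).round(1),(d@ey*1000).round(1))
E
python3 - <<'E'
from h import *
delta(W(-.075,-.112,.07))
cv2.imwrite("pics/w1.png",viewer.grab_frame("wrist")[:,:,::-1])
E
```

```text
tcp [ 0.4043 -0.2575  0.2896] t 2.02 F [ 0.4 -0.4 -0.1] d_tool mm [126.3  49.  219.8] dr [-0.2 -0.2  0.2]
slab xy mm -122.5 -239.2
```

View pics/w1.png

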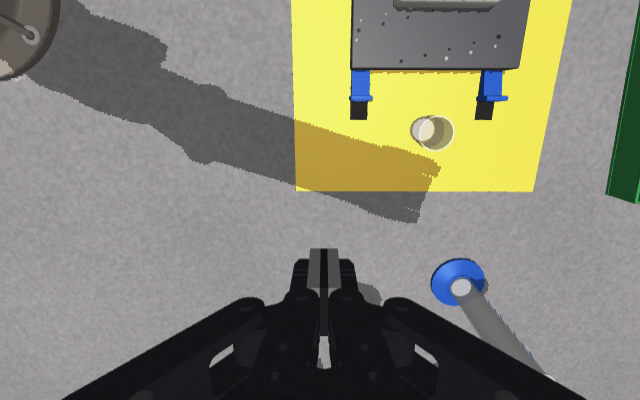

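Call:
drive_tool(commands=[{"linear": [0.042,0.0165,0],"dr": [0,0,0],"jaw": 1},{"linear": [0.042,0.0165,0.02],"dr": [0,0,0],"jaw": 1},{"linear": [0.042,0.0165,0.03],"dr": [0,0,0],"jaw": 1},{"linear": [0,0,0.05],"dr": [0,0,0],"jaw": 1},{"linear": [0,0,0.05],"dr": [0,0,0],"jaw": 1},{"linear": [0,0,0.03],"dr": [0,0,0],"jaw": 1},{"linear": [0,0,0],"dr": [0,0,0],"jaw": 1}])

```text
clock: 2.95
tcp_pos: [0.4696, -0.1336, 0.1063]
orientation: [-2.355, -2.078, -0.004]
contact_force: [0.3, -0.7, 0.7]
grip_width: 0.0004
```

Run:
```python
from h import *
delta(W(-.075,-.112,.05))
for s in [(-.095,-.125),(.095,-.125)]: print(proj("wrist",W(*s,.041)))
print(proj("wrist",W(-.075,-.112,.041)))
cv2.imwrite("pics/w2.png",viewer.grab_frame("wrist")[:,:,::-1])
```

```text
tcp [ 0.4696 -0.1336  0.1063] t 2.95 F [ 0.3 -0.7  0.7] d_tool mm [-2.7 -5.4 56.3] dr [ 0.  -0.1 -1.6]
slab xy mm -69.6 -109.5
[288.60196484 237.73528939]
[558.55095724 230.91560713]
[316.21876109 219.80582265]
```

View pics/w2.png

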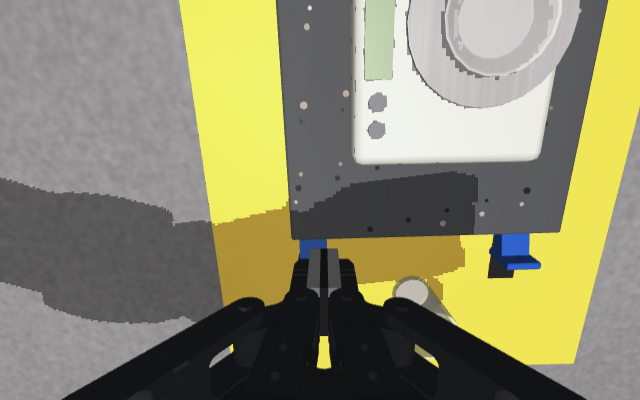

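Call:
drive_tool(commands=[{"linear": [-0.003,-0.005,0.025],"dr": [0,0,-1.6],"jaw": 1},{"linear": [0,0,0.024],"dr": [0,0,0],"jaw": 1},{"linear": [0,0,0],"dr": [0,0,0],"jaw": 1},{"linear": [0,0,0],"dr": [0,0,0],"jaw": 1}])

```text
clock: 3.5
tcp_pos: [0.4712, -0.138, 0.0646]
orientation: [2.324, 2.096, 0.015]
contact_force: [0.4, 0.5, -0.1]
grip_width: 0.0003
```

Run:
```python
from h import *
delta(W(-.075,-.112,.041))
```

```text
tcp [ 0.4712 -0.138   0.0646] t 3.5 F [ 0.4  0.5 -0.1] d_tool mm [ 1.7 -7.9 23.5] dr [ 0.9  0.  -0.3]
slab xy mm -67.5 -113.7
```

Call:
drive_tool(commands=[{"linear": [0.002,-0.008,0],"dr": [0.9,0,-0.3],"jaw": 1},{"linear": [0,0,0.005],"dr": [0,0,0],"jaw": 1},{"linear": [0,0,0.005],"dr": [0,0,0],"jaw": 1},{"linear": [0,0,0],"dr": [0,0,0],"jaw": 1}])

```text
clock: 4.0
tcp_pos: [0.4645, -0.1355, 0.0565]
orientation: [2.326, 2.108, 0.001]
contact_force: [-0.9, -0.3, -0.3]
grip_width: -0.0002
```

Run:
```python
from h import *
delta(W(-.075,-.112,.041))
```

```text
tcp [ 0.4645 -0.1355  0.0565] t 4.0 F [-0.9 -0.3 -0.3] d_tool mm [-0.1 -0.6 15.5] dr [ 0.2  0.1 -0. ]
slab xy mm -74.4 -111.9
```

Call:
drive_tool(commands=[{"linear": [0,0,0.005],"dr": [0,0,0],"jaw": 1},{"linear": [0,0,0.005],"dr": [0,0,0],"jaw": 1},{"linear": [0,0,0.003],"dr": [0,0,0],"jaw": 1}])

```text
clock: 4.38
tcp_pos: [0.4646, -0.1355, 0.0425]
orientation: [2.326, 2.108, 0.001]
contact_force: [0.8, -0.7, 0.2]
grip_width: -0.0
```

Call:
drive_tool(commands=[{"linear": [0,0,0.002],"dr": [0,0,0],"jaw": 1}])

```text
clock: 4.5
tcp_pos: [0.4645, -0.1355, 0.0402]
orientation: [2.326, 2.108, 0.001]
contact_force: [-0.8, -1.5, 2.3]
grip_width: -0.0003
```

Call:
drive_tool(commands=[{"linear": [0,0,0.002],"dr": [0,0,0],"jaw": 1}])

```text
clock: 4.62
tcp_pos: [0.4642, -0.1357, 0.0381]
orientation: [2.326, 2.108, -0.001]
contact_force: [-1.4, -0.8, 3.6]
grip_width: -0.0001
```

Call:
drive_tool(commands=[{"linear": [0,0,0.002],"dr": [0,0,0],"jaw": 1}])

```text
clock: 4.75
tcp_pos: [0.4639, -0.1359, 0.0361]
orientation: [2.327, 2.108, -0.001]
contact_force: [-1.2, -0.3, 3.6]
grip_width: -0.0002
```

Call:
drive_tool(commands=[{"linear": [0,0,0.0015],"dr": [0,0,0],"jaw": 1}])

```text
clock: 4.88
tcp_pos: [0.4638, -0.136, 0.035]
orientation: [2.327, 2.107, -0.002]
contact_force: [-6.3, 0.8, 21.0]
grip_width: 0.0001
```

Call:
drive_tool(commands=[{"linear": [0,0,0.001],"dr": [0,0,0],"jaw": 1}])

```text
clock: 5.0
tcp_pos: [0.4639, -0.136, 0.0349]
orientation: [2.327, 2.107, -0.003]
contact_force: [-6.3, 1.1, 21.5]
grip_width: 0.0
```

Call:
drive_tool(commands=[{"linear": [0,0,0.001],"dr": [0,0,0],"jaw": 1}])

```text
clock: 5.12
tcp_pos: [0.4639, -0.136, 0.035]
orientation: [2.326, 2.107, -0.004]
contact_force: [-5.9, 0.6, 18.1]
grip_width: -0.0
```

Call:
drive_tool(commands=[{"linear": [0,0,-0.005],"dr": [0,0,0],"jaw": 1},{"linear": [0,0,-0.02],"dr": [0,0,0],"jaw": 1},{"linear": [0,0,-0.02],"dr": [0,0,0],"jaw": 1},{"linear": [-0.02,-0.002,0],"dr": [0,0,0],"jaw": 1},{"linear": [-0.04,-0.003,0],"dr": [0,0,0],"jaw": 1},{"linear": [-0.02,-0.003,0],"dr": [0,0,0],"jaw": 1},{"linear": [0,0,0],"dr": [0,0,0],"jaw": 1}])

```text
clock: 6.0
tcp_pos: [0.4509, -0.2153, 0.0826]
orientation: [2.32, 2.108, 0.005]
contact_force: [0.4, 0.5, -0.6]
grip_width: 0.0
```

Run:
```python
from h import *
delta(W(-.083,-.189,.01))
print(proj("wrist",W(-.095,-.125,.041)),proj("wrist",W(.095,-.125,.041)))
cv2.imwrite("pics/w3.png",viewer.grab_frame("wrist")[:,:,::-1])
```

```text
tcp [ 0.4509 -0.2153  0.0826] t 6.0 F [ 0.4  0.5 -0.6] d_tool mm [ 3.8 -3.3 72.6] dr [0.4 0.1 0.1]
slab xy mm -80.2 -192.6
[297.23317325 116.583908  ] [636.31073537 117.11706925]
```

View pics/w3.png

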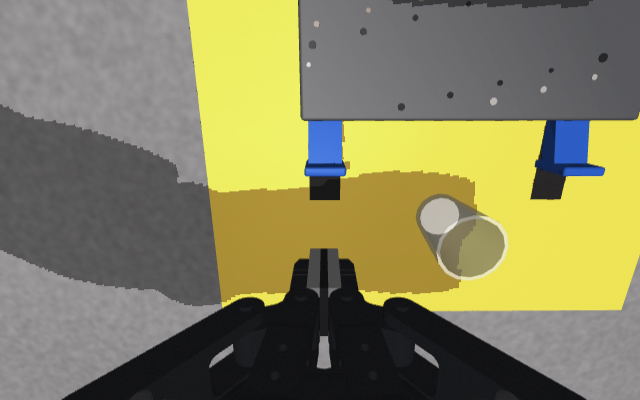

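Call:
drive_tool(commands=[{"linear": [0,-0.002,0.02],"dr": [0.4,0,0],"jaw": 1},{"linear": [0,0,0.025],"dr": [0,0,0],"jaw": 1},{"linear": [0,0,0.012],"dr": [0,0,0],"jaw": 1},{"linear": [0,0,0.006],"dr": [0,0,0],"jaw": 1},{"linear": [0,0,0],"dr": [0,0,0],"jaw": 1}])

```text
clock: 6.68
tcp_pos: [0.4502, -0.2089, 0.0152]
orientation: [-2.316, -2.121, 0.001]
contact_force: [-0.5, -0.0, -0.2]
grip_width: -0.0001
```

Run:
```python
from h import *
delta(W(-.082,-.189,.01))
```

```text
tcp [ 0.4502 -0.2089  0.0152] t 6.67 F [-0.5 -0.  -0.2] d_tool mm [-2.6 -0.5  5.2] dr [-0.1 -0.   0.6]
slab xy mm -81.5 -186.4
```

Call:
drive_tool(commands=[{"linear": [0,0,0.005],"dr": [0,0,0.6],"jaw": 1},{"linear": [0.005,0,0],"dr": [0,0,0],"jaw": 1},{"linear": [0.005,0,0],"dr": [0,0,0],"jaw": 1},{"linear": [0.004,0,0],"dr": [0,0,0],"jaw": 1}])

```text
clock: 7.18
tcp_pos: [0.4528, -0.1946, 0.0113]
orientation: [2.328, 2.107, 0.001]
contact_force: [-0.7, -0.3, -0.4]
grip_width: 0.0001
```

Call:
drive_tool(commands=[{"linear": [0.004,0,0],"dr": [0,0,0],"jaw": 1},{"linear": [0.004,0,0],"dr": [0,0,0],"jaw": 1}])

```text
clock: 7.42
tcp_pos: [0.4535, -0.187, 0.0115]
orientation: [2.328, 2.106, 0.0]
contact_force: [0.9, -2.8, -2.0]
grip_width: -0.0001
```

Run:
```python
from h import *
delta(W(-.081,-.143,.01))
```

```text
tcp [ 0.4535 -0.187   0.0115] t 7.42 F [ 0.9 -2.8 -2. ] d_tool mm [21.2 -0.7  1.4] dr [ 0.1  0.1 -0.1]
slab xy mm -80.3 -164.2
```

Contact made with about 2–3 N, as expected; now push on.

Call:
drive_tool(commands=[{"linear": [0.004,0,0],"dr": [0,0,0],"jaw": 1},{"linear": [0.004,0,0],"dr": [0,0,0],"jaw": 1},{"linear": [0.004,0,0],"dr": [0,0,0],"jaw": 1}])

```text
clock: 7.8
tcp_pos: [0.4546, -0.1749, 0.0114]
orientation: [2.328, 2.105, -0.001]
contact_force: [-0.3, -1.9, -0.7]
grip_width: -0.0
```

Call:
drive_tool(commands=[{"linear": [0.003,0,0],"dr": [0,0,0],"jaw": 1}])

```text
clock: 7.92
tcp_pos: [0.455, -0.1716, 0.0114]
orientation: [2.328, 2.105, -0.0]
contact_force: [-0.7, -1.8, -1.8]
grip_width: -0.0003
```

Call:
drive_tool(commands=[{"linear": [0.0025,0,0],"dr": [0,0,0],"jaw": 1}])

```text
clock: 8.05
tcp_pos: [0.4552, -0.1691, 0.0114]
orientation: [2.328, 2.105, -0.001]
contact_force: [-0.6, -4.6, -2.2]
grip_width: 0.0001
```

Run:
```python
from h import *
delta(W(-.081,-.143,.01))
```

```text
tcp [ 0.4552 -0.1691  0.0114] t 8.05 F [-0.6 -4.6 -2.2] d_tool mm [ 3.2 -0.6  1.4] dr [ 0.1  0.1 -0.2]
slab xy mm -80.4 -146.2
```

Call:
drive_tool(commands=[{"linear": [0.0015,0,0],"dr": [0,0,0],"jaw": 1}])

```text
clock: 8.18
tcp_pos: [0.4552, -0.1684, 0.0114]
orientation: [2.328, 2.104, -0.002]
contact_force: [0.2, -6.3, -2.7]
grip_width: 0.0002
```

Call:
drive_tool(commands=[{"linear": [0.0015,0,0],"dr": [0,0,0],"jaw": 1}])

```text
clock: 8.3
tcp_pos: [0.4552, -0.1683, 0.0114]
orientation: [2.329, 2.102, -0.004]
contact_force: [0.0, -8.0, -1.4]
grip_width: 0.0002
```

Call:
drive_tool(commands=[{"linear": [0.0025,0,0],"dr": [0,0,0],"jaw": 1}])

```text
clock: 8.43
tcp_pos: [0.4553, -0.1678, 0.0114]
orientation: [2.33, 2.099, -0.006]
contact_force: [-0.1, -9.5, -2.0]
grip_width: 0.0001
```

Run:
```python
from h import *
delta(W(-.081,-.143,.01))
cv2.imwrite("pics/w4.png",viewer.grab_frame("wrist")[:,:,::-1])
```

```text
tcp [ 0.4553 -0.1678  0.0114] t 8.43 F [-0.1 -9.5 -2. ] d_tool mm [ 1.9 -0.5  1.4] dr [ 0.1  0.4 -0.4]
slab xy mm -80.5 -144.9
```

View pics/w4.png

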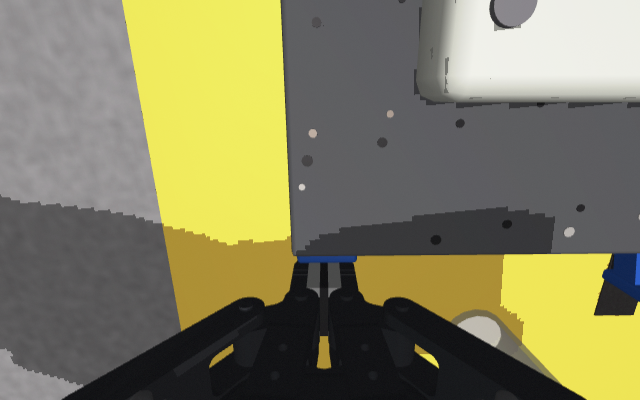

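Call:
drive_tool(commands=[{"linear": [0.004,0,0],"dr": [0,0,0],"jaw": 1}])

```text
clock: 8.6
tcp_pos: [0.4553, -0.1668, 0.0114]
orientation: [2.331, 2.094, -0.01]
contact_force: [-0.9, -14.4, -3.6]
grip_width: 0.0002
```

Call:
drive_tool(commands=[{"linear": [0.004,0,0],"dr": [0,0,0],"jaw": 1}])

```text
clock: 8.72
tcp_pos: [0.4552, -0.1667, 0.0115]
orientation: [2.333, 2.088, -0.014]
contact_force: [-0.5, -13.9, -2.6]
grip_width: -0.0002
```

Call:
drive_tool(commands=[{"linear": [-0.01,0,0],"dr": [0,0,0],"jaw": 1},{"linear": [-0.04,0,0],"dr": [0,0,0],"jaw": 1},{"linear": [0,0,-0.04],"dr": [0,0,0],"jaw": 1},{"linear": [0,0,-0.04],"dr": [0,0,0],"jaw": 1},{"linear": [0,0,0],"dr": [0,0,0],"jaw": 1}])

```text
clock: 9.35
tcp_pos: [0.4501, -0.2151, 0.0939]
orientation: [2.333, 2.092, -0.01]
contact_force: [0.0, -0.9, 0.3]
grip_width: -0.0001
```

Run:
```python
from h import *
delta(W(-.075,-.112,.09))
print([proj("wrist",W(-.081+.013*s,-.127,.03)).round(1) for s in (-1,1)],[proj("wrist",W(-.081+.013*s,-.133,.03)).round(1) for s in(-1,1)],proj("wrist",W(-.095,-.125,.041)),proj("wrist",W(.095,-.125,.041)))
cv2.imwrite("pics/w5.png",viewer.grab_frame("wrist")[:,:,::-1])
```

```text
tcp [ 0.4501 -0.2151  0.0939] t 9.35 F [ 0.  -0.9  0.3] d_tool mm [80.6  5.1  3.1] dr [ 0.1  0.6 -0.6]
slab xy mm -81.0 -192.5
[array([301.8, 117.8]), array([343.5, 117.3])] [array([302.1, 127.7]), array([343.4, 127.2])] [298.80706996 115.4898388 ] [622.23964371 111.76717489]
```

View pics/w5.png

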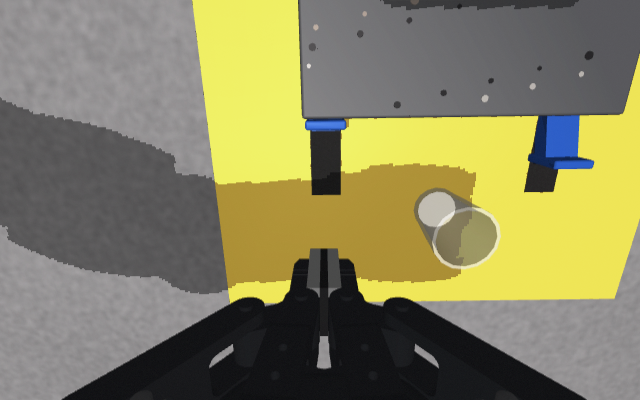

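Call:
drive_tool(commands=[{"linear": [0.04,0.003,0],"dr": [0,0.6,-0.6],"jaw": 1},{"linear": [0.04,0.003,0],"dr": [0,0,0],"jaw": 1},{"linear": [0,0,0.01],"dr": [0,0,0],"jaw": 1},{"linear": [0,0,0.012],"dr": [0,0,0],"jaw": 1},{"linear": [0,0,0],"dr": [0,0,0],"jaw": 1}])

```text
clock: 10.02
tcp_pos: [0.4601, -0.1331, 0.0645]
orientation: [-2.321, -2.104, 0.004]
contact_force: [-0.1, -0.3, -0.1]
grip_width: -0.0001
```

Run:
```python
from h import *
delta(W(-.075,-.112,.045))
```

```text
tcp [ 0.4601 -0.1331  0.0645] t 10.03 F [-0.1 -0.3 -0.1] d_tool mm [-2.1  4.2 19.5] dr [-0.5 -0.2 -0. ]
slab xy mm -79.0 -110.0
```

Call:
drive_tool(commands=[{"linear": [-0.002,0.004,0.005],"dr": [-0.5,0,0],"jaw": 1},{"linear": [0,0,0.006],"dr": [0,0,0],"jaw": 1},{"linear": [0,0,0.006],"dr": [0,0,0],"jaw": 1},{"linear": [0,0,0],"dr": [0,0,0],"jaw": 1}])

```text
clock: 10.52
tcp_pos: [0.4637, -0.1377, 0.0459]
orientation: [-2.33, -2.104, -0.005]
contact_force: [-0.2, 0.5, -0.4]
grip_width: 0.0
```

Call:
drive_tool(commands=[{"linear": [0,0,0.003],"dr": [0,0,0],"jaw": 1}])

```text
clock: 10.65
tcp_pos: [0.464, -0.1377, 0.0431]
orientation: [-2.33, -2.104, -0.005]
contact_force: [-0.3, 0.5, -0.7]
grip_width: -0.0002
```

Call:
drive_tool(commands=[{"linear": [0,0,0.002],"dr": [0,0,0],"jaw": 1}])

```text
clock: 10.78
tcp_pos: [0.464, -0.1377, 0.041]
orientation: [-2.33, -2.105, -0.005]
contact_force: [-1.5, -1.2, 6.9]
grip_width: 0.0001
```

Call:
drive_tool(commands=[{"linear": [0,0,0.0015],"dr": [0,0,0],"jaw": 1}])

```text
clock: 10.9
tcp_pos: [0.4641, -0.1378, 0.0405]
orientation: [-2.331, -2.105, -0.004]
contact_force: [-7.0, 1.2, 26.7]
grip_width: -0.0001
```

Call:
drive_tool(commands=[{"linear": [0,0,-0.005],"dr": [0,0,0],"jaw": 1},{"linear": [0,0,-0.04],"dr": [0,0,0],"jaw": 1},{"linear": [0,0,-0.05],"dr": [0,0,0],"jaw": 1},{"linear": [0,0,-0.05],"dr": [0,0,0],"jaw": 1},{"linear": [0,0,-0.05],"dr": [0,0,0],"jaw": 1},{"linear": [-0.05,-0.02,0],"dr": [0,0,0],"jaw": 1},{"linear": [-0.05,-0.02,0],"dr": [0,0,0],"jaw": 1},{"linear": [-0.04,0,0],"dr": [0,0,0],"jaw": 1}])

```text
clock: 11.9
tcp_pos: [0.411, -0.2736, 0.2441]
orientation: [2.319, 2.114, 0.007]
contact_force: [1.6, 0.1, -0.7]
grip_width: -0.0002
```

Call:
drive_tool(commands=[{"linear": [0,0,0],"dr": [0,0,0],"jaw": 1},{"linear": [0,0,0],"dr": [0,0,0],"jaw": 1}])

```text
clock: 12.15
tcp_pos: [0.4099, -0.2761, 0.2441]
orientation: [2.324, 2.108, 0.007]
contact_force: [0.7, -0.3, -0.3]
grip_width: 0.0002
```

Run:
```python
from h import *
for n in["top","wrist"]: cv2.imwrite(f"pics/{n}6.png",viewer.grab_frame(n)[:,:,::-1])
print([proj("wrist",W(*s,.041)) for s in [(-.095,-.125),(.095,-.125)]])
im=cv2.imread("pics/top6.png")[140:275,235:440]; im0=cv2.imread("pics/top0.png")[140:275,235:440]
cv2.imwrite("pics/top6z.png",cv2.resize(np.vstack([im,im0]),None,fx=2.2,fy=2.2,interpolation=cv2.INTER_CUBIC))
```

```text
[array([343.3463413 ,  40.63706469]), array([537.1590255 ,  41.08425402])]
```

View pics/top6z.png

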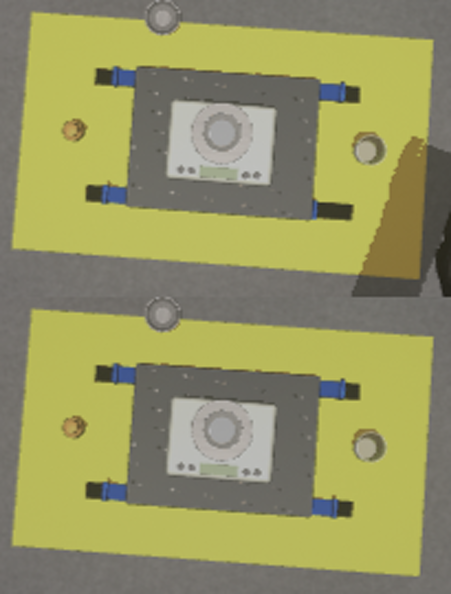

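View pics/wrist6.png

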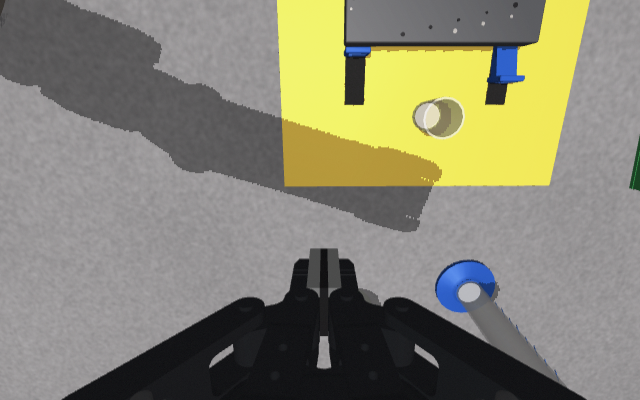

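Run:
```python
import cv2
from h import *
im=cv2.imread("pics/w5.png")
for r in range(112,135): print(r, im[r,325].tolist(), im[r,400].tolist())
# sub-mm scale from w5 pose: rows for outer top edge/bottom edge
```

```text
112 [130, 130, 130] [122, 120, 120]
113 [132, 131, 132] [123, 121, 121]
114 [132, 130, 131] [122, 120, 121]
115 [133, 130, 131] [111, 109, 109]
116 [115, 112, 112] [87, 85, 85]
117 [88, 85, 85] [61, 90, 90]
118 [69, 56, 52] [90, 223, 225]
119 [77, 40, 24] [98, 238, 240]
120 [105, 49, 22] [98, 238, 240]
121 [172, 84, 43] [98, 238, 240]
122 [218, 118, 70] [97, 238, 240]
123 [228, 131, 80] [98, 239, 240]
124 [228, 131, 80] [99, 238, 240]
125 [227, 128, 78] [98, 238, 240]
126 [223, 122, 71] [97, 238, 240]
127 [220, 116, 66] [98, 238, 240]
128 [195, 99, 53] [98, 238, 240]
129 [159, 77, 38] [98, 238, 240]
130 [142, 83, 56] [99, 239, 240]
131 [81, 58, 49] [98, 238, 240]
132 [42, 42, 43] [98, 238, 240]
133 [40, 40, 41] [98, 238, 240]
134 [42, 40, 41] [98, 238, 240]
```

Run:
```python
from h import *
delta(W(-.082,-.165,.1))
```

```text
tcp [ 0.41   -0.2758  0.2441] t 12.25 F [-0.6  1.3 -0.2] d_tool mm [ 91.8  32.2 144.3] dr [ 0.3 -0.   0.1]
slab xy mm -115.0 -256.9
```

The pictures leave about 1–2 mm of doubt about whether the shim is fully home, so I'll go back and push on the tab again.

Call:
drive_tool(commands=[{"linear": [0.045,-0.0,0],"dr": [0,0,0],"jaw": 1},{"linear": [0.03,0.015,0],"dr": [0,0,0],"jaw": 1},{"linear": [0.005,0.015,0.03],"dr": [0,0,0],"jaw": 1},{"linear": [0,0,0.05],"dr": [0,0,0],"jaw": 1},{"linear": [0,0,0.04],"dr": [0,0,0],"jaw": 1},{"linear": [0,0,0.02],"dr": [0,0,0],"jaw": 1},{"linear": [0,0,0],"dr": [0,0,0],"jaw": 1}])

```text
clock: 13.12
tcp_pos: [0.4536, -0.1879, 0.1021]
orientation: [2.305, 2.125, 0.013]
contact_force: [-0.2, 0.1, 0.7]
grip_width: -0.0
```

Run:
```python
from h import *
delta(W(-.081,-.165,.01))
cv2.imwrite("pics/w7.png",viewer.grab_frame("wrist")[:,:,::-1])
for y,z in [(-.125,.041),(-.126,.03),(-.132,.03)]: print(y,z,proj("wrist",W(-.081,y,z)).round(1))
im=cv2.imread("pics/w7.png")
cv2.imwrite("pics/w7z.png",cv2.resize(im[150:290,230:430],None,fx=4,fy=4,interpolation=cv2.INTER_NEAREST))
```

```text
tcp [ 0.4536 -0.1879  0.1021] t 13.12 F [-0.2  0.1  0.7] d_tool mm [-0.  -1.8 92.1] dr [ 0.6 -0.1  0.9]
slab xy mm -80.1 -165.1
-0.125 0.041 [321.6 159.3]
-0.126 0.03 [321.5 157.9]
-0.132 0.03 [321.3 166.6]
```

View pics/w7z.png

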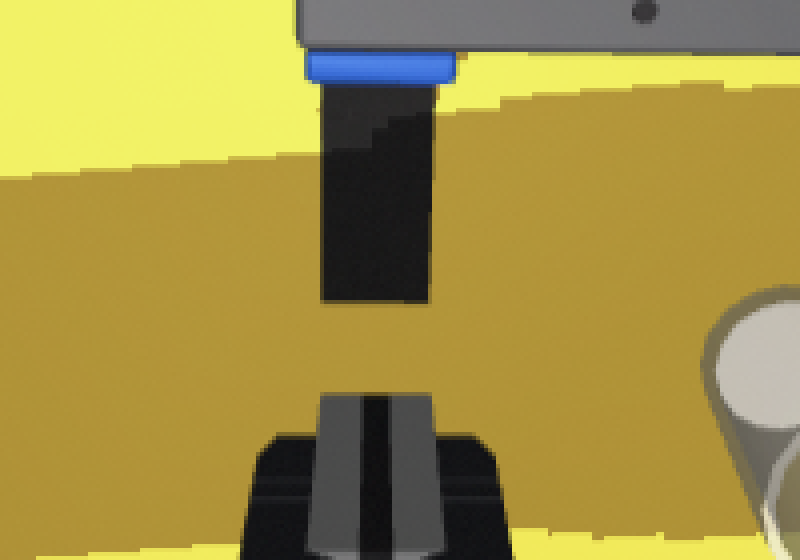

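Call:
drive_tool(commands=[{"linear": [0,-0.001,0.03],"dr": [0.6,0,0.9],"jaw": 1},{"linear": [0,0,0.03],"dr": [0,0,0],"jaw": 1},{"linear": [0,0,0.012],"dr": [0,0,0],"jaw": 1},{"linear": [0,0,0.007],"dr": [0,0,0],"jaw": 1},{"linear": [0,0,0],"dr": [0,0,0],"jaw": 1}])

```text
clock: 13.8
tcp_pos: [0.46, -0.1884, 0.0284]
orientation: [2.317, 2.105, 0.012]
contact_force: [0.1, 0.3, 0.1]
grip_width: 0.0
```

Run:
```python
from h import *
delta(W(-.081,-.147,.01))
```

```text
tcp [ 0.46   -0.1884  0.0284] t 13.8 F [0.1 0.3 0.1] d_tool mm [18.  -7.4 18.3] dr [0.8 0.1 0.1]
slab xy mm -73.8 -165.0
```

Call:
drive_tool(commands=[{"linear": [0,-0.007,0.006],"dr": [0.8,0,0],"jaw": 1},{"linear": [0,0,0.007],"dr": [0,0,0],"jaw": 1},{"linear": [0,0,0.004],"dr": [0,0,0],"jaw": 1},{"linear": [0,0,0],"dr": [0,0,0],"jaw": 1}])

```text
clock: 14.3
tcp_pos: [0.4536, -0.1883, 0.0118]
orientation: [2.324, 2.11, -0.002]
contact_force: [1.1, 0.1, 0.5]
grip_width: 0.0001
```

Run:
```python
from h import *
delta(W(-.081,-.147,.01))
```

```text
tcp [ 0.4536 -0.1883  0.0118] t 14.3 F [1.1 0.1 0.5] d_tool mm [18.5 -0.8  1.7] dr [0.  0.1 0.1]
slab xy mm -80.2 -165.5
```

Call:
drive_tool(commands=[{"linear": [0.006,0,0],"dr": [0,0,0],"jaw": 1},{"linear": [0.006,0,0],"dr": [0,0,0],"jaw": 1},{"linear": [0.005,0,0],"dr": [0,0,0],"jaw": 1}])

```text
clock: 14.68
tcp_pos: [0.4555, -0.1703, 0.0119]
orientation: [2.324, 2.11, -0.001]
contact_force: [-0.3, 0.3, -0.5]
grip_width: -0.0
```

Call:
drive_tool(commands=[{"linear": [0.0015,0,0],"dr": [0,0,0],"jaw": 1}])

```text
clock: 14.8
tcp_pos: [0.4559, -0.1681, 0.012]
orientation: [2.323, 2.111, -0.001]
contact_force: [0.3, 0.1, 0.3]
grip_width: -0.0
```

Call:
drive_tool(commands=[{"linear": [0.0015,0,0],"dr": [0,0,0],"jaw": 1}])

```text
clock: 14.92
tcp_pos: [0.456, -0.1668, 0.0121]
orientation: [2.323, 2.111, -0.001]
contact_force: [0.6, -5.5, 0.6]
grip_width: 0.0002
```

Call:
drive_tool(commands=[{"linear": [0.003,0,0],"dr": [0,0,0],"jaw": 1}])

```text
clock: 15.05
tcp_pos: [0.4559, -0.1666, 0.0122]
orientation: [2.324, 2.107, -0.005]
contact_force: [-0.8, -11.8, -2.0]
grip_width: 0.0001
```

Run:
```python
from h import *
delta(W(-.081,-.143,.01))
```

```text
tcp [ 0.4559 -0.1666  0.0122] t 15.05 F [ -0.8 -11.8  -2. ] d_tool mm [ 0.7 -1.1  2.2] dr [ 0.1  0.3 -0. ]
slab xy mm -79.9 -143.7
```

Call:
drive_tool(commands=[{"linear": [0.005,0,0],"dr": [0,0,0],"jaw": 1}])

```text
clock: 15.18
tcp_pos: [0.4559, -0.1662, 0.0123]
orientation: [2.326, 2.1, -0.01]
contact_force: [0.1, -18.0, -1.5]
grip_width: 0.0003
```

Call:
drive_tool(commands=[{"linear": [0.007,0,0],"dr": [0,0,0],"jaw": 1}])

```text
clock: 15.3
tcp_pos: [0.4558, -0.1661, 0.0125]
orientation: [2.329, 2.09, -0.019]
contact_force: [-1.5, -23.4, -2.9]
grip_width: 0.0
```

Call:
drive_tool(commands=[{"linear": [0.008,0,0],"dr": [0,0,0],"jaw": 1}])

```text
clock: 15.42
tcp_pos: [0.4557, -0.1662, 0.0126]
orientation: [2.332, 2.078, -0.028]
contact_force: [-0.6, -25.1, -3.2]
grip_width: -0.0001
```

Call:
drive_tool(commands=[{"linear": [-0.01,0,0],"dr": [0,0,0],"jaw": 1},{"linear": [-0.015,0,0],"dr": [0,1,-1],"jaw": 1},{"linear": [0,0,-0.03],"dr": [0,0,0],"jaw": 1},{"linear": [0,0,-0.04],"dr": [0,0,0],"jaw": 1},{"linear": [0,0,-0.01],"dr": [0,0,0],"jaw": 1},{"linear": [0,0,0],"dr": [0,0,0],"jaw": 1}])

```text
clock: 16.18
tcp_pos: [0.4516, -0.1929, 0.0945]
orientation: [2.327, 2.104, -0.009]
contact_force: [-0.0, 0.4, -0.1]
grip_width: -0.0002
```

Run:
```python
from h import *
delta(W(-.075,-.112,.06))
cv2.imwrite("pics/w8.png",viewer.grab_frame("wrist")[:,:,::-1])
for y,z in [(-.125,.041),(-.126,.03),(-.132,.03)]: print(y,z,proj("wrist",W(-.081,y,z)).round(1))
im=cv2.imread("pics/w8.png")
cv2.imwrite("pics/w8z.png",cv2.resize(im[150:290,230:430],None,fx=4,fy=4,interpolation=cv2.INTER_NEAREST))
```

```text
tcp [ 0.4516 -0.1929  0.0945] t 16.18 F [-0.   0.4 -0.1] d_tool mm [58.5  6.6 34.1] dr [-0.   0.4 -0.2]
slab xy mm -81.7 -170.3
-0.125 0.041 [325.5 153.2]
-0.126 0.03 [325.4 151.9]
-0.132 0.03 [325.4 161.2]
```

View pics/w8z.png

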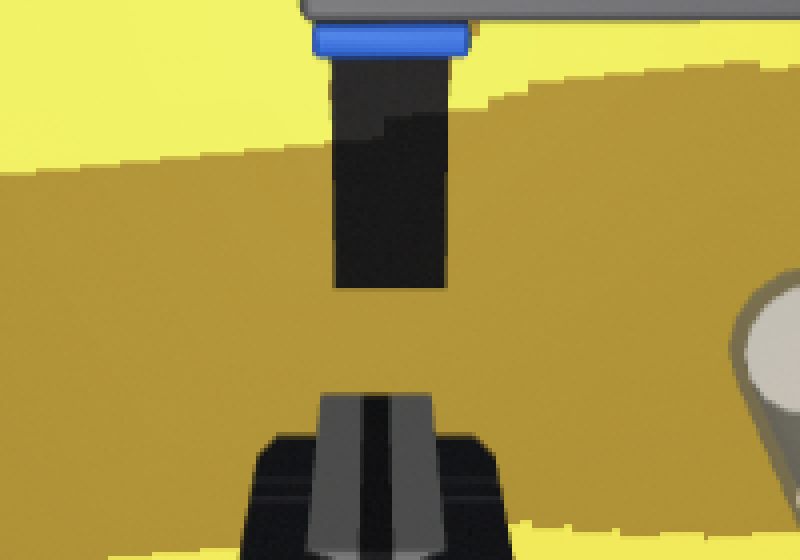

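Call:
drive_tool(commands=[{"linear": [0.03,0.003,0],"dr": [0,0.4,0],"jaw": 1},{"linear": [0.028,0.003,0],"dr": [0,0,0],"jaw": 1},{"linear": [0,0,0.015],"dr": [0,0,0],"jaw": 1},{"linear": [0,0,0.012],"dr": [0,0,0],"jaw": 1},{"linear": [0,0,0],"dr": [0,0,0],"jaw": 1}])

```text
clock: 16.85
tcp_pos: [0.4593, -0.1348, 0.0599]
orientation: [-2.325, -2.1, 0.009]
contact_force: [0.1, -0.3, 0.1]
grip_width: -0.0
```

Run:
```python
from h import *
delta(W(-.075,-.112,.045))
```

```text
tcp [ 0.4593 -0.1348  0.0599] t 16.85 F [ 0.1 -0.3  0.1] d_tool mm [-0.3  4.8 14.9] dr [-0.6 -0.1 -0.2]
slab xy mm -79.7 -111.7
```

Call:
drive_tool(commands=[{"linear": [0,0.005,0.004],"dr": [-0.6,0,0],"jaw": 1},{"linear": [0,0,0.005],"dr": [0,0,0],"jaw": 1},{"linear": [0,0,0.004],"dr": [0,0,0],"jaw": 1},{"linear": [0,0,0],"dr": [0,0,0],"jaw": 1}])

```text
clock: 17.35
tcp_pos: [0.4645, -0.1371, 0.0459]
orientation: [2.334, 2.102, 0.002]
contact_force: [-0.6, 0.1, 0.6]
grip_width: -0.0001
```

Call:
drive_tool(commands=[{"linear": [0,0,0.003],"dr": [0,0,0],"jaw": 1}])

```text
clock: 17.48
tcp_pos: [0.4648, -0.1372, 0.0431]
orientation: [2.334, 2.102, 0.002]
contact_force: [-0.4, -0.6, 0.7]
grip_width: 0.0002
```

Call:
drive_tool(commands=[{"linear": [0,0,0.0015],"dr": [0,0,0],"jaw": 1}])

```text
clock: 17.6
tcp_pos: [0.4648, -0.1372, 0.0415]
orientation: [2.334, 2.102, 0.002]
contact_force: [-0.6, -1.1, 0.3]
grip_width: -0.0002
```

Call:
drive_tool(commands=[{"linear": [0,0,0.001],"dr": [0,0,0],"jaw": 1}])

```text
clock: 17.73
tcp_pos: [0.4648, -0.1372, 0.0408]
orientation: [2.334, 2.102, 0.002]
contact_force: [-3.6, -0.0, 14.8]
grip_width: 0.0001
```

Call:
drive_tool(commands=[{"linear": [0,0,0.001],"dr": [0,0,0],"jaw": 1}])

```text
clock: 17.85
tcp_pos: [0.4649, -0.1372, 0.0408]
orientation: [2.334, 2.101, 0.001]
contact_force: [-6.0, -0.3, 19.4]
grip_width: -0.0002
```

Firm: 19 N with no sinking. Moving clear.

Call:
drive_tool(commands=[{"linear": [0,0,-0.005],"dr": [0,0,0],"jaw": 1},{"linear": [0,0,-0.04],"dr": [0,0,0],"jaw": 1},{"linear": [0,0,-0.05],"dr": [0,0,0],"jaw": 1},{"linear": [0,0,-0.05],"dr": [0,0,0],"jaw": 1},{"linear": [0,0,-0.05],"dr": [0,0,0],"jaw": 1},{"linear": [-0.05,-0.02,0],"dr": [0,0,0],"jaw": 1},{"linear": [-0.05,-0.02,0],"dr": [0,0,0],"jaw": 1},{"linear": [-0.03,0,0],"dr": [0,0,0],"jaw": 1}])

```text
clock: 18.85
tcp_pos: [0.4118, -0.2629, 0.2446]
orientation: [2.322, 2.108, 0.004]
contact_force: [0.7, 0.1, -0.5]
grip_width: -0.0003
```

Call:
drive_tool(commands=[{"linear": [0,0,0],"dr": [0,0,0],"jaw": 1},{"linear": [0,0,0],"dr": [0,0,0],"jaw": 1}])

```text
clock: 19.1
tcp_pos: [0.4109, -0.2645, 0.2447]
orientation: [2.326, 2.103, 0.004]
contact_force: [1.0, 0.4, -0.1]
grip_width: 0.0002
```

Run:
```python
from h import *
cv2.imwrite("pics/top9.png",viewer.grab_frame("top")[:,:,::-1])
a_=cv2.imread("pics/top9.png")[140:275,235:440]; b=cv2.imread("pics/top0.png")[140:275,235:440]
cv2.imwrite("pics/top9z.png",cv2.resize(np.vstack([a_,cv2.absdiff(a_,b)]),None,fx=2.2,fy=2.2))
```

```text
(no output)
```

View pics/top9z.png

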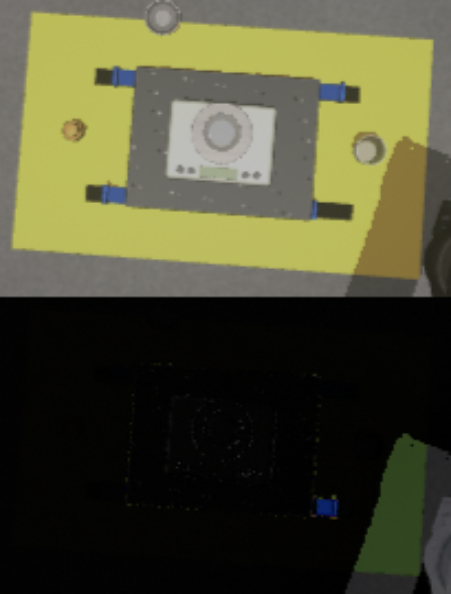

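```bash
python3 -c "
from bench import job
print(job.hand_in())"
```

```text
the job is handed in; nothing more can be done
None
```

The near right corner was the loose one. Its shim is now pushed in against its stop, the corner is firm, and the job was handed in at about 19 s of the 67 s allowed.

- **Finding the corner:** the near right corner was the first I pressed. It sank about 6 mm at around 3.6 N, so I did not press the other three.
- **Pushing the shim:** the first push ended at about 14 N. The wrist pictures still suggested the tab was 1–2 mm short. I went back and pushed again; it moved about 0.5 mm more, then stayed put while the force rose from 18 to 25 N.
- **Firmness check:** I pressed the corner after each push. The last press reached 19 N with the fingertip steady at 40.8 mm height, so the corner no longer sinks.
- **Last picture:** compared with the start, the overhead view shows only the near right shim moved. There are faint differences of less than a pixel along the slab and balance edges. The arm ended clear of everything, at 0.24 m height.

**One disagreement remains:** the last wrist picture still put the tab about 0.9 mm short of home. That is within the camera calibration's 2 mm. The fingertip position and the hard stop at 25 N both say it is home.

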